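# Fit the cover plate and set the end float with the thumbscrew

### The arm

A 6-joint arm with a two-finger parallel gripper is mounted at the origin on a cart in front of the work surface, level with it; the furniture and walls round the work are solid. World frame = base frame: x ahead of the robot, y to its left, z up, the work surface at z = 0. Lengths are in m, angles in rad, forces in N, time in s.
With the tool pointing down it reaches from about 0.3 to 0.825 m from the base axis. Payload 5.4 kg.
Tool frame: the origin (TCP) lies on the centre line of the jaws, within the pads' length; the fingertips stand 19 mm ahead of it and the grasp point (between the pads) is the TCP; z points along the fingers, y is the line along which they close (so a half turn about z gives the same grasp; the last joint's range is limited). The gripper opens to 92 mm and grips with 3 to 60 N. Pads are 20 mm wide; open, the fingers measure 128 mm over their backs; the gripper's body (75 mm by 189 mm) begins 69 mm behind the grasp point.
Start: joints at [-1.453, 0.158, 1.597, -0, 1.386, -0.21], TCP at [0.185, -0.544, 0.234] pointing down, gripper open.
Joint ranges: [-2.91, 2.91], [-0.94, 2.29], [0.18, 2.7], [-1.29, 4.43], [0.17, 2.64], [-3, 3]. Speed limits (rad/s): [2.57, 2.57, 3.14, 3.14, 3.14, 3.14].

### API

Orientations are given as a unit quaternion [x, y, z, w].
In Python, from workcell import * gives the robot as it stands.
- The arm moves only by the tool move_arm, never from a script. Its arguments are lists of equal length, an entry for each row: "slide": the shift along the tool's x, y, z in units of 0.03 m (1.0 is 0.03 m), a list of three; "angular": the turn, a rotation vector about the tool's x, y, z in units of 6 degrees (1.0 is 6 degrees), a list of three. In form: {"slide": [[dx, dy, dz], ...], "angular": [[ax, ay, az], ...]}. A call has 1 to 12 rows; each row shifts and turns the commanded pose from where the row before left it, along the tool's axes as they then stand; what a row does not reach is not made up. A row lasts 1/10 s, in which the tool goes at most 50 mm and 8.59 degrees, less where a joint would pass 70% of its speed; a pose out of reach is approached as far as the arm can. A call with a number of a shift or a turn outside -1 to 1 is refused whole. A call with a gripper value outside its range is refused whole. "hand" is the opening, from 0 (shut) to 1 (fully open), set as the call begins (left out, the last holds). The fingers move at their own pace and stop on an object; "newtons" is the grip in N (left out, the last holds). Time passes only in rows, so rows that do not move let the fingers close. It gives the time, the measured TCP pose, the force, the opening and the grip force at its end, in the units of the state.
- get_state(): the state, without advancing time (a new reading comes with each control period).
- get_image(name): name is "side" or "top"; returns the picture (480x640x3 uint8, blue, green, red); there is no depth.
- camera_params(name): a dict with "mtx" (3x3 intrinsics, pixels), "eye" and "rotation" of the camera in the world. Camera axes: x right, y up, looking along -z (the intrinsics and any distortion apply to the point x, -y, -z); pixel columns grow to the right and rows downward; lengths in m; the calibration is good to about 2 mm. A picture is of the moment at which its call begins. camera_params takes no time and is no camera call.
- sign_off(): hands the job in; it is judged then, once.
Trained networks look in the newest picture that a camera, given by its name, has taken for a name from the list of things; names that differ only in an ending like _2 or _b are one class to them, and where a whole thing is asked for, a point or a joint stands for the part that bears it (a point fixed in the world has none). Each returns a list of dicts, best first, with "p" (0 to 1); they miss things now and then, are a little off and sometimes report something else, mostly with a low value. They report only what shows in the picture. A call takes as long as a camera call. They do not tell look-alikes from the thing itself.
- spot_in(name, camera): "pixel" ([column, row] in pixels, amid what is visible of it).
- trace(name, camera): "mask" (480x640 bool, what is visible of it) and "pixel" ([column, row] in pixels, amid what is visible of it).
The state is a dict: "time_s": time; "qpos": joint angles; "joint_vel": joint speeds; "joint_torque": joint torques, N m; "tcp_pos": TCP position; "tcp_rot": TCP orientation; "wrist_force": force on the tool from outside, world axes, zero at the start; "wrist_torque": the same for the moment, N m; "width": finger opening in m; "grip_force": force on a finger pad.
Only numpy, scipy, OpenCV 4.12 (cv2) and the standard library are available. Lean on these libraries where they do the work, as an engineer would, in place of code of your own. Each camera call takes 0.05 s, during which the arm holds its last target. There are 200 camera calls.

### The job

Take the loose metal cover plate by its upright fin and slip it in under the overhanging thumbscrew, so that it drops flat over both dowels of the stand with its plain end beneath the screw's foot. Then turn the thumbscrew clockwise until it just bottoms firmly on the plate, without forcing it, and back it off a quarter of a turn to leave the end float. Leave everything else on the bench where it is.

Things in the scene. Friction and masses are not known exactly. Their poses are not given: they have to be found in the camera images.
- stand: Grey steel stand fixed to the bench: base 100 x 210 x 16 mm; origin at the centre of its underside, z up, y along its length. At its +y end a post (44 x 26 mm, y 75 to 101 mm) carries an arm, 44 mm wide, underside 56 mm, top 70 mm above the bench, reaching back to y = 25 mm; the thumbscrew runs upright through it at x = 0, y = 45 mm.
- dowel_a (a point): Foot of the first dowel, on the base's top face (16 mm above the bench); stand frame (-24, -85, 16) mm. Both dowels are 12 mm thick and stand 8 mm out of the base; the top 3.5 mm taper to 6 mm diameter.
- dowel_b (a point): Foot of the second dowel, on the base's top face; stand frame (24, 12, 16) mm.
- wing (a point): Centre of the thumbscrew's dark steel wing, a flat upright bar 64 mm long (this point's x), 11 mm thick (its y) and 28 mm high, on the screw's axis, 73 mm above the underside of the screw's foot; it rises and sinks as the screw turns. Below it is a round hub, 22 mm wide, 9 mm high.
- foot (a point): Centre of the underside of the screw's 16 mm round foot. At the start it hangs 16 to 19 mm above where the seated plate's top will be, so the plate must be brought in from the stand's -y side.
- hole_a (a point): Centre, at the plate's underside, of the through hole (13.5 mm) that goes over dowel_a; plate frame (-24, -66, 0) mm. The plate is loose bare metal, 78 x 162 x 8 mm (x, y, z), about 0.16 kg.
- hole_b (a point): Centre, at the plate's underside, of the through hole (13.5 mm) that goes over dowel_b; plate frame (24, 31, 0) mm.
- fin (a point): Centre of the plate's upright grip fin, 12 mm thick (x), 46 mm long (y), standing 36 mm out of the plate's top; plate frame (0, -43.5, 26) mm, axes as the plate's.
- pad (a point): Point on the plate's top face where the screw's foot bears (a dark 22 mm disc), on the fin-less end; plate frame (0, 64, 8) mm, axes as the plate's.
- screw: The thumbscrew; origin at its foot's underside centre, x along the wing, z up. It moves 30 mm per turn, down when turned clockwise seen from above, and stays where left. Turning freely takes about 0.06 Nm; at the bottom the torque climbs: pressing force = (torque - 0.06 Nm) / 0.0048 m. 10 N is firmly bottomed, over 100 N is forced.
- plate: The cover plate with its fin; origin at the centre of its underside, y along its length towards the fin-less end, z up.
- armature: Bystander: small motor armature, 39 x 143 x 39 mm, lying on the bench; origin at its underside.
- grease_tin: Bystander: round tin, 68 mm wide, 30 mm high; origin at its underside.
- chuck: Bystander: drill chuck, 43 mm wide, 51 mm high, standing; origin at its underside.
Not all that is in view belongs to the job. Of the things shaped like the plate, the bare steel one is meant.

How it is judged:
On the way, in this order (a step that is already met when the one before it is completed fails the run):
1. the plate lies flat on the base, over both dowels (distance between hole_a and dowel_a below 0.003 m and distance between hole_b and dowel_b below 0.003 m), for 0.2 s.
2. the thumbscrew bottoms firmly on the plate (over 8 N) (all of step 1 and contact force between screw and plate above 8 N), for 0.1 s.
At the end, for the whole second after the job is handed in: The plate lies flat on the base over both dowels (each hole's lower centre within 3 mm of its dowel's foot), and the screw, after bottoming, is backed off a quarter turn: its foot is 5 to 10 mm above the plate (60 to 120 degrees), at rest (all of step 1 and z of foot in the frame of pad between 0.005 and 0.01 m and linear speed of plate below 0.02 m/s and angular speed of screw below 0.05 rad/s); the robot touches nothing.
It fails at once if the thumbscrew is forced (over 100 N on the plate) (contact force between screw and plate above 100 N).
It fails at once if a bystander is shoved more than 20 mm (distance of any of armature, grease_tin, chuck from where it was at the start of the episode above 0.02 m).
It also fails if it takes over 72 s, if anything falls off the work surface, if the arm or the gripper's body presses on something with over 40 N, if the wrist force passes 120 N, or if a joint passes its speed limit or range.

## Working session

There is one attempt and no reset: what is moved stays moved. The work goes in short steps, Python scripts to look and compute and a tool call to move; the robot and the scene stay as the last step left them, time stands still between calls to the robot, and variables do not carry over. Pictures are saved under pics/ and viewed, at most 10 in all, crops included, and the job is handed in when it is done.

Besides the shell and the picture viewer there is one more tool, called after "Request:" as name(argument=value, ...) on one line, values as JSON. move_arm: Moves the arm, as the interface text tells. Shifts and turns lie within -1 to 1; 1 stands for 0.03 m of shift or 6 degrees of turn. Its arguments: {"type":"object","properties":{"slide":{"type":"array","items":{"type":"array","items":{"type":"number"}}},"angular":{"type":"array","items":{"type":"array","items":{"type":"number"}}},"hand":{"type":"number"},"newtons":{"type":"number"}},"required":["slide","angular"]}

```bash
mkdir -p pics; python3 - <<'E'
from workcell import *
import cv2
for n in ("side","top"):
    im=get_image(n); cv2.imwrite(f"pics/{n}0.png",im)
    c=camera_params(n); print(n,c)
    for t in ("plate","stand","fin","wing","pad","armature","grease_tin","chuck"):
        print(t,[(d["pixel"],round(d["p"],2)) for d in spot_in(t,n)][:4])
print(get_state())
E
```

```text
side {'mtx': array([[479.31682426,   0.        , 320.59054549],
       [  0.        , 479.31682426, 243.75620696],
       [  0.        ,   0.        ,   1.        ]]), 'eye': array([0.58540008, 0.78764554, 0.46098799]), 'rotation': array([0.00232653, 0.55476019, 0.83170411, 0.02244972])}
plate [([219.4, 384.2], 0.86), ([329.9, 256.3], 0.72)]
stand [([345.5, 365.7], 0.82)]
fin [([329.3, 256.3], 0.78), ([216.5, 384.6], 0.76), ([342.5, 365.6], 0.53)]
wing [([341.6, 320.7], 0.57)]
pad [([220.3, 382.5], 0.77), ([327.9, 254.9], 0.65)]
armature [([294.3, 229.4], 0.75)]
grease_tin [([419.7, 296.9], 0.91), ([260.6, 276.5], 0.28), ([328.4, 258.3], 0.24)]
chuck [([259.2, 275.2], 0.61)]
top {'mtx': array([[536.48243249,   0.        , 324.96612885],
       [  0.        , 536.48243249, 245.93077563],
       [  0.        ,   0.        ,   1.        ]]), 'eye': array([ 0.38311922, -0.04327702,  1.3594443 ]), 'rotation': array([ 0.04206808, -0.0487279 , -0.69988147,  0.71135209])}
plate [([395.8, 255.2], 0.62), ([223.4, 183.6], 0.61), ([235.3, 254.0], 0.38)]
stand [([233.3, 252.0], 0.73)]
fin [([227.
[... 300 characters left out ...]
time_s': 0.9, 'qpos': array([-1.45307174e+00,  1.58367731e-01,  1.59699557e+00, -1.43031081e-05,
        1.38621402e+00, -2.10102838e-01]), 'joint_vel': array([-0.00160898,  0.00137887, -0.00122505,  0.00185913,  0.00054656,
        0.00202788]), 'joint_torque': array([ 1.56002920e-04, -3.85574734e+01, -3.22365224e+01,  6.99259085e-02,
        3.05082835e-02, -1.19666819e-05]), 'tcp_pos': array([ 0.1851147 , -0.54436891,  0.23362151]), 'tcp_rot': array([ 9.86595984e-01,  1.63181995e-01, -7.37653164e-06,  7.33298438e-06]), 'wrist_force': array([0.6158967 , 0.30231553, 0.20565636]), 'wrist_torque': array([-0.02321621, -0.02454102,  0.01707825]), 'grip_force': 0.0, 'width': 0.09183684840844208}
```

View pics/top0.png

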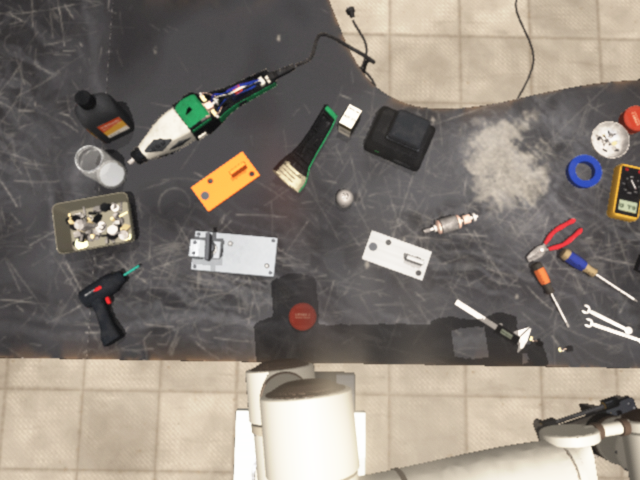

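View pics/side0.png

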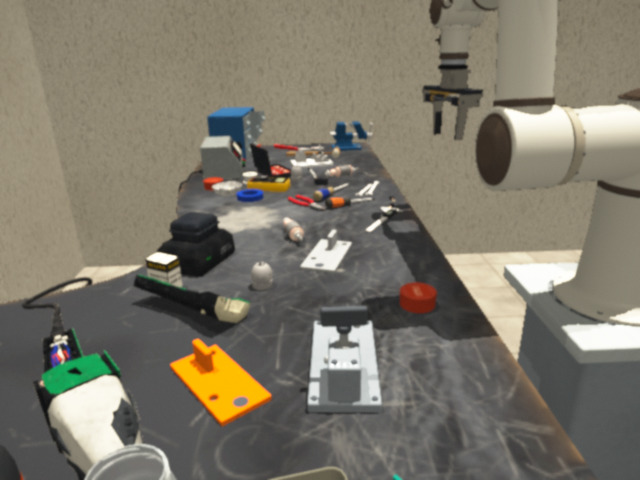

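Candidates: the orange plate at top (225,182), the bare plate at top (396,256), and the stand's own base at (233,253). The bare steel one at (396,256) matches the description, so I'll check it in a crop.

```bash
cat > h.py <<'E'
from workcell import *
import cv2, numpy as np
from scipy.spatial.transform import Rotation as R
from scipy.optimize import minimize
def proj(P,n):
    c=camera_params(n); q=R.from_quat(c["rotation"]).inv().apply(np.atleast_2d(P)-c["eye"])
    return (c["mtx"]@(np.c_[q[:,0],-q[:,1],-q[:,2]]/-q[:,2:]).T).T[:,:2]
def unproj(px,z,n):
    c=camera_params(n); px=np.atleast_2d(px)
    d=(np.linalg.inv(c["mtx"])@np.c_[px,np.ones(len(px))].T).T*[1,-1,-1]
    d=R.from_quat(c["rotation"]).apply(d); return c["eye"]+d*((z-c["eye"][2])/d[:,2])[:,None]
def place(P,x,y,a,z=0):
    P=np.atleast_2d(P)/1000.; c,s=np.cos(a),np.sin(a)
    return np.c_[x+c*P[:,0]-s*P[:,1],y+s*P[:,0]+c*P[:,1],z+P[:,2]]
E
python3 - <<'E'
from h import *
im=cv2.imread("pics/top0.png")
cv2.imwrite("pics/crop.png",cv2.resize(im[210:300,180:445],None,fx=3,fy=3,interpolation=cv2.INTER_CUBIC))
get_image("top")
for n in("top","side"):
  if n=="side": get_image("side")
  for t in ("plate","stand"):
    for k,d in enumerate(trace(t,n)[:3]):
        m=d["mask"]; np.save(f"m_{n}_{t}_{k}.npy",m)
        r=cv2.minAreaRect(np.argwhere(m)[:,::-1].astype(np.float32)); print(n,t,k,round(d["p"],2),d["pixel"],m.sum(),np.round(cv2.boxPoints(r),1).tolist())
print(unproj([[396,256],[233,253],[302,317],[452,221],[344,196]],0.0,"top").round(3))
E
```

```text
top plate 0 0.84 [222.1, 181.0] 1865 [[189.60000610351562, 186.1999969482422], [241.0, 150.1999969482422], [258.79998779296875, 175.60000610351562], [207.39999389648438, 211.6999969482422]]
top plate 1 0.55 [395.8, 254.7] 1979 [[360.0, 258.6000061035156], [370.3999938964844, 229.1999969482422], [431.6000061035156, 250.8000030517578], [421.20001220703125, 280.20001220703125]]
top stand 0 0.88 [234.3, 254.7] 3476 [[186.39999389648438, 269.5], [190.1999969482422, 228.0], [277.5, 236.0], [273.70001220703125, 277.3999938964844]]
side plate 0 0.83 [219.2, 382.5] 4282 [[166.0, 368.79998779296875], [207.10000610351562, 329.3999938964844], [271.5, 396.6000061035156], [230.39999389648438, 436.0]]
[[ 0.536 -0.236  0.   ]
 [ 0.537  0.179  0.   ]
 [ 0.378  0.     0.   ]
 [ 0.629 -0.381  0.   ]
 [ 0.69  -0.102  0.   ]]
```

View pics/crop.png

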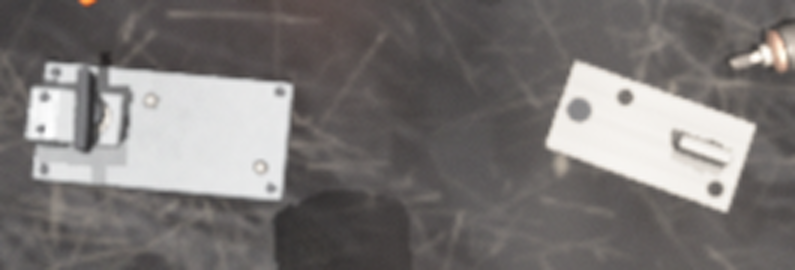

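The crop shows the bare plate, with its pad disc near top (373,247), hole_b (388,242), hole_a (418,273) and fin about (414,259). The stand's dowels are at about (230,243) and (267,266). Next I'll fit both poses by rendering the outlines.

```bash
cat >> h.py <<'E'
def circ(x,y,z,r): t=np.linspace(0,2*np.pi,24,endpoint=False); return np.c_[x+r*np.cos(t),y+r*np.sin(t),0*t+z]
def box(x0,x1,y0,y1,z0,z1): return np.array([[x,y,z] for x in(x0,x1) for y in(y0,y1) for z in(z0,z1)],float)
def render(polys,p,n,o,sz,z=0,S=8):
    m=np.zeros((sz[1]*S,sz[0]*S),np.float32)
    for P,v in polys:
        q=cv2.convexHull(((proj(place(P,*p,z=z),n)-o+.5)*S-.5).astype(np.float32))
        cv2.fillPoly(m,[np.round(q*16).astype(np.int32)],v,shift=4)
    return cv2.GaussianBlur(cv2.resize(m,sz,interpolation=cv2.INTER_AREA),(0,0),.6)
def fit(im,polys,ign,p0,n,o,sz,z=0):
    g=cv2.cvtColor(im,cv2.COLOR_BGR2GRAY).astype(np.float32)[o[1]:o[1]+sz[1],o[0]:o[0]+sz[0]]
    def cost(p):
        m=render(polys,p,n,o,sz,z); w=1-render(ign,p,n,o,sz,z) if ign else np.ones_like(m)
        A=np.c_[m.ravel(),np.ones(m.size)]*w.ravel()[:,None]; b=g.ravel()*w.ravel()
        x,*_=np.linalg.lstsq(A,b,rcond=None); return float(np.mean((A@x-b)**2))
    s=np.array([[0,0,0],[.01,0,0],[0,.01,0],[0,0,.05]])+p0
    r=minimize(cost,p0,method="Nelder-Mead",options=dict(initial_simplex=s,xatol=1e-5,fatol=1e-3,maxiter=200)); return r.x,r.fun
PLATE=[(box(-39,39,-81,81,0,8),1.),(circ(-24,-66,8,6.75),.3),(circ(24,31,8,6.75),.3),(circ(0,64,8,11),.35)]
PIGN=[(box(-9,9,-70,-18,8,44),1.)]
STAND=[(box(-50,50,-105,105,0,16),1.)]
SIGN=[(box(-70,70,-5,130,0,16),1.),(box(-33,33,0,90,50,110),1.)]
E
python3 - <<'E'
from h import *
im=cv2.imread("pics/top0.png")
pc=unproj([[396,256],[372.7,246.7],[388.3,242.3],[418.3,273]],.008,"top"); sc=unproj([[230.3,243.3],[266.7,265.7]],.024,"top")
d=pc[1]-pc[0]; a0=np.arctan2(d[1],d[0])-np.pi/2
p,f=fit(im,PLATE,PIGN,[*pc[0][:2],a0],"top",(345,220),(105,75)); print("plate",p.round(4),np.degrees(p[2]),f)
d=sc[0]-sc[1]; a1=np.arctan2(d[1],d[0])-np.arctan2(97,48)
s0=[*(sc[1][:2]-place([-24,-85,0],0,0,a1)[0,:2]),a1]
s,f=fit(im,STAND,SIGN,s0,"top",(180,215),(110,80)); print("stand",s.round(4),np.degrees(s[2]),f, "from dowels",np.round(s0,4))
print("plate pts px",proj(place([[0,64,8],[24,31,8],[-24,-66,8]],*p),"top").round(1))
print("dowels px",proj(place([[24,12,24],[-24,-85,24]],*s),"top").round(1), proj(place([[0,45,116]],*s),"top"))
np.save("ps.npy",[p,s])
v=im.copy()
for P,q in [(PLATE[0][0],p),(STAND[0][0],s)]: cv2.polylines(v,[cv2.convexHull(proj(place(P,*q),"top").astype(np.float32)).round().astype(int)],True,(0,0,255))
# side check
w=cv2.imread("pics/side0.png")
for P,q in [(PLATE[0][0],p),(STAND[0][0],s),(box(-6,6,-66.5,-20.5,8,44),p)]: cv2.polylines(w,[cv2.convexHull(proj(place(P,*q),"side").astype(np.float32)).round().astype(int)],True,(0,0,255))
cv2.imwrite("pics/fit.png",np.vstack([cv2.resize(v[210:300,180:445],None,fx=3,fy=3),cv2.resize(w[220:420,260:525],None,fx=1.6,fy=1.6)[:, :,:] if 0 else cv2.copyMakeBorder(cv2.resize(w[225:420,290:450],None,fx=1.65,fy=1.65),0,0,0,795-264,0)]))
E
```

```text
plate [ 0.5386 -0.2364 -0.3312] -18.978695089230428 328.2315483784044
stand [ 0.5343  0.1767 -0.0585] -3.350468847842057 151.66414497718029 from dowels [ 0.5338  0.1731 -0.0741]
plate pts px [[372.7 246.1]
 [388.  241.7]
 [418.  272.4]]
dowels px [[228.6 243. ]
 [265.5 265. ]] [[206.83010965 246.89123586]]
```

View pics/fit.png

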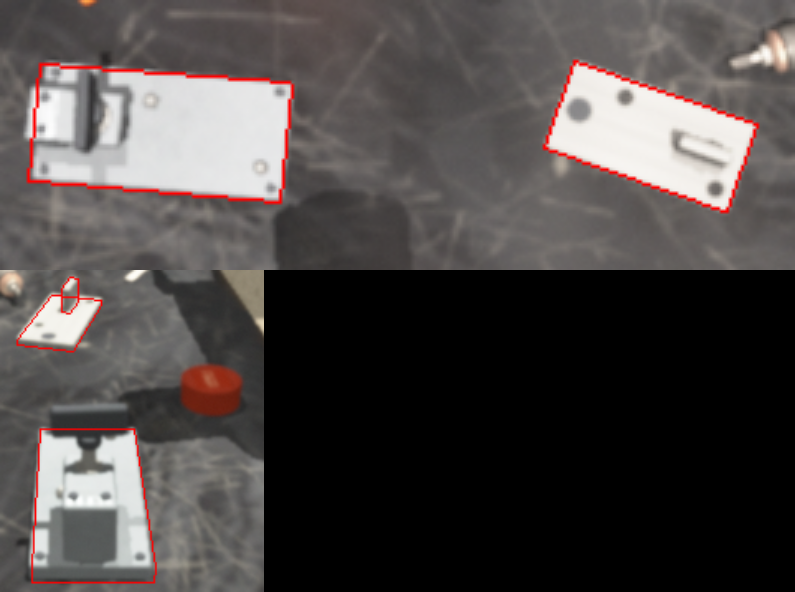

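```bash
cat > f.py <<'E'
from h import *
def fit2(im,layers,ign,p0,n,o,sz):
    g=cv2.cvtColor(im,cv2.COLOR_BGR2GRAY).astype(np.float32)[o[1]:o[1]+sz[1],o[0]:o[0]+sz[0]]
    def cost(p):
        w=1-np.clip(sum(render([i],p,n,o,sz) for i in ign),0,1)
        A=np.c_[tuple(render([l],p,n,o,sz).ravel() for l in layers)+(np.ones(g.size),)]*w.reshape(-1,1); b=g.ravel()*w.ravel()
        x,*_=np.linalg.lstsq(A,b,rcond=None); return float(np.sum((A@x-b)**2)/w.sum())
    s=np.array([[0,0,0],[.006,0,0],[0,.006,0],[0,0,.03]])+p0
    r=minimize(cost,p0,method="Nelder-Mead",options=dict(initial_simplex=s,xatol=1e-5,fatol=1e-3,maxiter=150)); return r.x,r.fun
E
python3 - <<'E'
from f import *
im=cv2.imread("pics/top0.png"); p,s=np.load("ps.npy")
L=[(box(-50,50,-105,105,0,16),1.),(box(-50,50,-105,105,16,16),1.)]
D=[(np.r_[circ(x,y,16,6),circ(x,y,24,3)],1.) for x,y in((24,12),(-24,-85))]+[(circ(x,y,24,3),1.) for x,y in((24,12),(-24,-85))]
ig=[(box(-40,40,15,110,16,75),1.),(box(-70,-20,20,90,0,16),1.),(box(-40,40,30,60,50,120),1.)]
for lay,i in((L,ig),(L+D,ig),(D,ig+[(box(-70,70,-125,-93,0,16),1.),(box(36,70,-125,120,0,16),1.),(box(-70,-36,-125,120,0,16),1.),(box(-70,70,25,125,0,16),1.)])):
    for p0 in(s,[.5338,.1731,-.066]):
        q,f=fit2(im,lay,i,p0,"top",(180,215),(110,80)); print(q.round(4),np.degrees(q[2]).round(2),round(f,1),proj(place([[24,12,24],[-24,-85,24]],*q),"top").round(1).tolist())
g=cv2.cvtColor(im,cv2.COLOR_BGR2GRAY)
print(g[239:248,224:236]);print(g[261:270,261:272])
E
```

```text
[ 0.534   0.174  -0.0683] -3.91 204.4 [[229.7, 243.1], [266.4, 265.4]]
[ 0.534   0.1742 -0.0681] -3.9 204.2 [[229.6, 243.1], [266.3, 265.4]]
[ 0.534   0.1741 -0.0684] -3.92 200.7 [[229.7, 243.1], [266.4, 265.4]]Traceback (most recent call last):
  File "<stdin>", line 8, in <module>
  File "f.py", line 9, in fit2
    r=minimize(cost,p0,method="Nelder-Mead",options=dict(initial_simplex=s,xatol=1e-5,fatol=1e-3,maxiter=150)); return r.x,r.fun
    res = _minimize_neldermead(fun, x0, args, callback, bounds=bounds,
                               **options)
    fxcc = func(xcc)
    fx = function(np.copy(x), *(wrapper_args + args))
  File "f.py", line 6, in cost
    A=np.c_[tuple(render([l],p,n,o,sz).ravel() for l in layers)+(np.ones(g.size),)]*w.reshape(-1,1); b=g.ravel()*w.ravel()
            ~~~~~^^^^^^^^^^^^^^^^^^^^^^^^^^^^^^^^^^^^^^^^^^^^^^
  File "f.py", line 6, in <genexpr>
    A=np.c_[tuple(render([l],p,n,o,sz).ravel() for l in layers)+(np.ones(g.size),)]*w.reshape(-1,1); b=g.ravel()*w.ravel()
                  ~~~~~~^^^^^^^^^^^^^^
  File "h.py", line 20, in render
    q=cv2.convexHull(((proj(place(P,*p,z=z),n)-o+.5)*S-.5).astype(np.float32))
                       ~~~~^^^^^^^^^^^^^^^^^^^
  File "h.py", line 6, in proj
    c=camera_params(n); q=R.from_quat(c["rotation"]).inv().apply(np.atleast_2d(P)-c["eye"])
ValueError: time passes only in moves, steps and waits
```

```bash
cat > g.py <<'E'
import h
from h import *
_c={n:camera_params(n) for n in("side","top")}; h.camera_params=lambda n:_c[n]
PL=np.array([.5386,-.2364,-.3312]); ST=np.array([.5340,.1741,-.0683])
def to(pos,phi):
    """total turn (units of 6deg, tool axes, first) then slide (units .03, new tool axes)"""
    s=get_state(); Rc=R.from_quat(s["tcp_rot"])
    Rt=R.from_matrix(np.c_[[np.cos(phi),np.sin(phi),0],[np.sin(phi),-np.cos(phi),0],[0,0,-1]])
    return np.degrees((Rc.inv()*Rt).as_rotvec())/6, Rt.inv().apply(np.array(pos)-s["tcp_pos"])/.03
E
python3 - <<'E'
from g import *
G=place([0,-35,0],*PL)[0]; print(G)
a,t=to([G[0],G[1],.110],PL[2]+np.pi/2); print(a.round(2),t.round(2))
S=place([0,-35-19,0],*ST)[0]; print("seated grasp",S)
E
```

```text
[ 0.52721877 -0.26949785  0.        ]
[ 0.   -0.   -8.71] [12.37  7.81  4.12]
seated grasp [0.53031467 0.1202259  0.        ]
```

Request:
move_arm(slide=[[0, 0, 0], [0, 0, 0], [0, 0, 0], [0, 0, 0], [0, 0, 0], [0, 0, 0], [0, 0, 0], [0, 0, 0], [0, 0, 0], [0, 0, 0]], angular=[[0, 0, -0.87], [0, 0, -0.87], [0, 0, -0.87], [0, 0, -0.87], [0, 0, -0.87], [0, 0, -0.87], [0, 0, -0.87], [0, 0, -0.87], [0, 0, -0.87], [0, 0, -0.88]], hand=1)

```text
time_s: 2.2
tcp_pos: [0.1851, -0.5444, 0.2336]
tcp_rot: [0.813, 0.583, 0.0, 0.0]
wrist_force: [0.4, -0.5, -0.2]
width: 0.0918
grip_force: 0.0
```

Request:
move_arm(slide=[[0.95, 0.6, 0.3], [0.95, 0.6, 0.3], [0.95, 0.6, 0.3], [0.95, 0.6, 0.3], [0.95, 0.6, 0.3], [0.95, 0.6, 0.3], [0.95, 0.6, 0.3], [0.95, 0.6, 0.3], [0.95, 0.6, 0.3], [0.95, 0.6, 0.3], [0.95, 0.6, 0.3], [0.95, 0.6, 0.3]], angular=[[0, 0, 0], [0, 0, 0], [0, 0, 0], [0, 0, 0], [0, 0, 0], [0, 0, 0], [0, 0, 0], [0, 0, 0], [0, 0, 0], [0, 0, 0], [0, 0, 0], [0, 0, 0]])

```text
time_s: 3.4
tcp_pos: [0.5016, -0.2902, 0.1254]
tcp_rot: [0.814, 0.581, 0.0, 0.0]
wrist_force: [0.3, -0.4, -0.5]
width: 0.092
grip_force: 0.0
```

Request:
move_arm(slide=[[0.5, 0.3, 0.25], [0.45, 0.3, 0.25], [0, 0, 0], [0, 0, 0]], angular=[[0, 0, 0], [0, 0, 0], [0, 0, 0], [0, 0, 0]])

```text
time_s: 3.8
tcp_pos: [0.5265, -0.2703, 0.1106]
tcp_rot: [0.814, 0.581, -0.0, -0.0]
wrist_force: [-1.1, -0.8, 0.1]
width: 0.0919
grip_force: 0.0
```

```bash
python3 - <<'E'
from g import *
G=place([0,-35,0],*PL)[0]
for z in(.110,.033):
    a,t=to([G[0],G[1],z],PL[2]+np.pi/2); print(a.round(2),t.round(2))
im=get_image("side"); g=proj(place([0,-43.5,26],*PL),"side")[0]; print(g)
x,y=int(g[0]),int(g[1]); cv2.imwrite("pics/pre.png",cv2.resize(im[y-70:y+40,x-70:x+70],None,fx=5,fy=5,interpolation=cv2.INTER_CUBIC))
E
```

```text
[-0.    0.    0.01] [0.03 0.01 0.02]
[-0.    0.    0.01] [0.03 0.01 2.59]
[332.0376411  239.95309099]
```

View pics/pre.png

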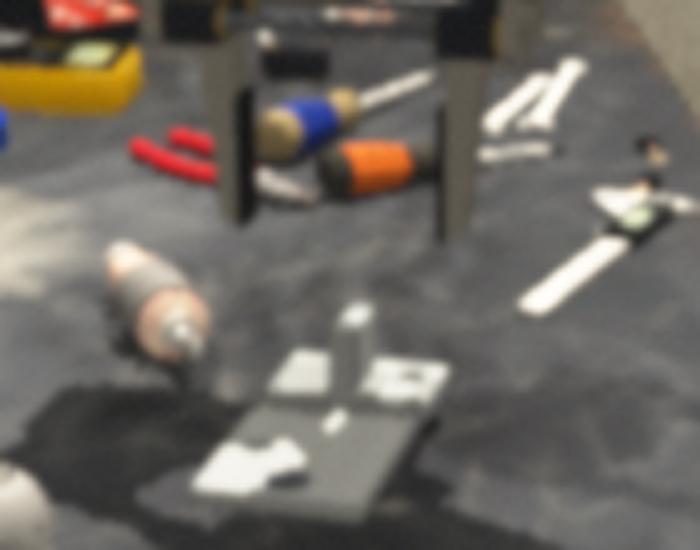

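The side crop shows the fin at about crop (350,345), centred between the jaws at (245) and (455). The armature is close to the left finger, so I'll narrow the opening before descending.

Request:
move_arm(slide=[[0.03, 0.01, 0], [0, 0, 0], [0, 0, 0], [0, 0, 0.5], [0, 0, 0.5], [0, 0, 0.5], [0, 0, 0.5], [0, 0, 0.4], [0, 0, 0.17], [0, 0, 0]], angular=[[0, 0, 0.01], [0, 0, 0], [0, 0, 0], [0, 0, 0], [0, 0, 0], [0, 0, 0], [0, 0, 0], [0, 0, 0], [0, 0, 0], [0, 0, 0]], hand=0.5)

```text
time_s: 4.85
tcp_pos: [0.5268, -0.2688, 0.0324]
tcp_rot: [0.814, 0.581, -0.0, -0.001]
wrist_force: [-0.6, -0.1, 0.2]
width: 0.0462
grip_force: 0.0
```

Request:
move_arm(slide=[[0, 0, 0], [0, 0, 0], [0, 0, 0], [0, 0, 0], [0, 0, 0], [0, 0, 0], [0, 0, 0], [0, 0, 0]], angular=[[0, 0, 0], [0, 0, 0], [0, 0, 0], [0, 0, 0], [0, 0, 0], [0, 0, 0], [0, 0, 0], [0, 0, 0]], hand=0, newtons=55)

```text
time_s: 5.65
tcp_pos: [0.5275, -0.2694, 0.0339]
tcp_rot: [0.814, 0.581, 0.0, 0.0]
wrist_force: [-1.2, 0.2, 5.0]
width: 0.0113
grip_force: 55.0
```

Request:
move_arm(slide=[[0, 0, -0.2], [0, 0, -0.5], [0, 0, -0.7], [0, 0, -0.7], [0, 0, -0.5], [0, 0, -0.1], [0, 0, 0], [0, 0, 0], [0, 0, 0], [0, 0, 0], [0, 0, 0]], angular=[[0, 0, 0], [0, 0, 0], [0, 0, 0], [0, 0, 0], [0, 0, 0], [0, 0, 0], [0, 0, -0.6], [0, 0, -0.6], [0, 0, -0.6], [0, 0, -0.6], [0, 0, -0.11]])

```text
time_s: 6.75
tcp_pos: [0.5269, -0.2689, 0.1136]
tcp_rot: [0.731, 0.683, -0.0, -0.001]
wrist_force: [-0.2, 0.7, -1.8]
width: 0.0114
grip_force: 55.0
```

```bash
python3 - <<'E'
from g import *
S=place([0,-35-19-60,0],*ST)[0]
a,t=to([S[0],S[1],.114],ST[2]+np.pi/2); print(a.round(2),t.round(2),get_state()["wrist_force"],get_state()["width"])
E
```

```text
[-0.01 -0.01 -0.  ] [ 1.095e+01 -7.700e-01 -1.000e-02] [-0.21328921  0.72334312 -1.75316275] 0.011442209436643959
```

Request:
move_arm(slide=[[0.5, -0.04, 0], [0.95, -0.07, 0], [1, -0.07, 0], [1, -0.07, 0], [1, -0.07, 0], [1, -0.07, 0], [1, -0.07, 0], [1, -0.07, 0], [1, -0.07, 0], [1, -0.07, 0], [1, -0.07, 0], [0.5, -0.03, 0]], angular=[[0, 0, 0], [0, 0, 0], [0, 0, 0], [0, 0, 0], [0, 0, 0], [0, 0, 0], [0, 0, 0], [0, 0, 0], [0, 0, 0], [0, 0, 0], [0, 0, 0], [0, 0, 0]])

```text
time_s: 7.95
tcp_pos: [0.5259, 0.0629, 0.1142]
tcp_rot: [0.731, 0.683, -0.0, -0.001]
wrist_force: [-0.9, -0.3, -1.4]
width: 0.0118
grip_force: 55.0
```

Request:
move_arm(slide=[[0, 0, 0.4], [0, 0, 0.6], [0, 0, 0.4], [0, 0, 0], [0, 0, 0]], angular=[[0, 0, 0], [0, 0, 0], [0, 0, 0], [0, 0, 0], [0, 0, 0]])

```text
time_s: 8.45
tcp_pos: [0.5268, 0.0595, 0.0722]
tcp_rot: [0.731, 0.682, -0.0, -0.0]
wrist_force: [0.7, -0.2, -0.8]
width: 0.0115
grip_force: 55.0
```

```bash
python3 - <<'E'
from g import *
s=get_state(); print(s["tcp_pos"],s["tcp_rot"].round(4),s["wrist_force"].round(1))
S=place([0,-35-19-60,0],*ST)[0]
a,t=to([S[0],S[1],.061],ST[2]+np.pi/2); print(a.round(2),t.round(2))
pz=s["tcp_pos"][2]-.0335
# expected plate pose from the grasp
q=[*place([0,-19-60,0],*ST)[0][:2],ST[2]]
v=get_image("side"); u=get_image("top")
for im,n in((v,"side"),(u,"top")):
    cv2.polylines(im,[cv2.convexHull(proj(place(PLATE[0][0],*q,z=pz),n).astype(np.float32)).round().astype(int)],True,(0,0,255))
    for P in (circ(24,31,8,6.75),circ(0,64,8,11)): cv2.polylines(im,[proj(place(P,*q,z=pz),n).round().astype(int)],True,(0,255,0))
cv2.imwrite("pics/pre2.png",np.hstack([cv2.resize(v[260:420,280:410],None,fx=3,fy=3),cv2.resize(u[215:295,180:310],None,fx=3,fy=6)]))
E
```

```text
[0.52681137 0.05946579 0.07216659] [ 7.315e-01  6.819e-01 -3.000e-04 -3.000e-04] [ 0.7 -0.2 -0.8]
[-0.01  0.   -0.02] [ 0.03 -0.02  0.37]
```

View pics/pre2.png

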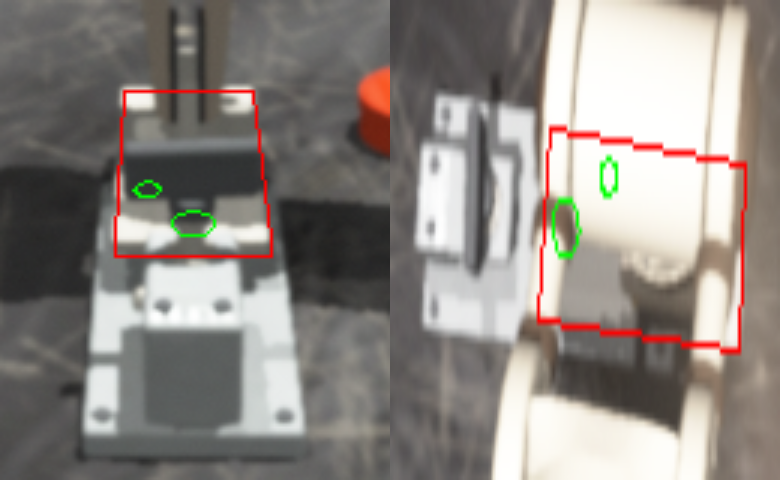

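The side view shows the gripped plate level, matching the predicted outline: pad near crop (193,222), leading edge at y about 250. I'll lower to sliding height and insert gently.

Request:
move_arm(slide=[[0.03, -0.02, 0.2], [0, 0, 0.17], [0, 0, 0], [0, 0, 0], [0, 0, 0]], angular=[[0, 0, -0.02], [0, 0, 0], [0, 0, 0], [0, 0, 0], [0, 0, 0]])

```text
time_s: 9.05
tcp_pos: [0.5266, 0.061, 0.0615]
tcp_rot: [0.73, 0.683, 0.0, 0.0]
wrist_force: [0.5, 0.3, -1.5]
width: 0.0117
grip_force: 55.0
```

Request:
move_arm(slide=[[0.15, 0, 0], [0.25, 0, 0], [0.25, 0, 0], [0.25, 0, 0], [0.25, 0, 0], [0.25, 0, 0], [0.25, 0, 0], [0.2, 0, 0], [0.15, 0, 0], [0, 0, 0], [0, 0, 0], [0, 0, 0]], angular=[[0, 0, 0], [0, 0, 0], [0, 0, 0], [0, 0, 0], [0, 0, 0], [0, 0, 0], [0, 0, 0], [0, 0, 0], [0, 0, 0], [0, 0, 0], [0, 0, 0], [0, 0, 0]])

```text
time_s: 10.25
tcp_pos: [0.5305, 0.1206, 0.0614]
tcp_rot: [0.73, 0.683, -0.0, 0.0]
wrist_force: [-0.1, 0.0, -2.1]
width: 0.0119
grip_force: 55.0
```

```bash
python3 - <<'E'
from g import *
s=get_state(); print(s["tcp_pos"],s["wrist_force"].round(1),s["wrist_torque"].round(2))
S=place([0,-35-19,0],*ST)[0]
a,t=to([S[0],S[1],.061],ST[2]+np.pi/2); print(a.round(2),t.round(2))
q=[*place([0,-19,0],*ST)[0][:2],ST[2]]; pz=.0275
v=get_image("side"); w=v.copy()
for P in (PLATE[0][0],circ(0,64,8,11),box(-50,50,-105,105,0,16)): 
    if len(P)==8 and P[0,0]==-50: cv2.polylines(w,[cv2.convexHull(proj(place(P,*ST),"side").astype(np.float32)).round().astype(int)],True,(255,0,0))
    else: cv2.polylines(w,[cv2.convexHull(proj(place(P,*q,z=pz),"side").astype(np.float32)).round().astype(int)],True,(0,0,255))
f=lambda i:cv2.resize(i[280:420,290:400],None,fx=3.6,fy=4,interpolation=cv2.INTER_CUBIC)
cv2.imwrite("pics/in.png",np.hstack([f(v),f(w)]))
E
```

```text
[0.53048395 0.12063002 0.06138842] [-0.1  0.  -2.1] [-0.11 -0.09  0.05]
[-0.    0.    0.01] [-0.01 -0.    0.01]
```

View pics/in.png

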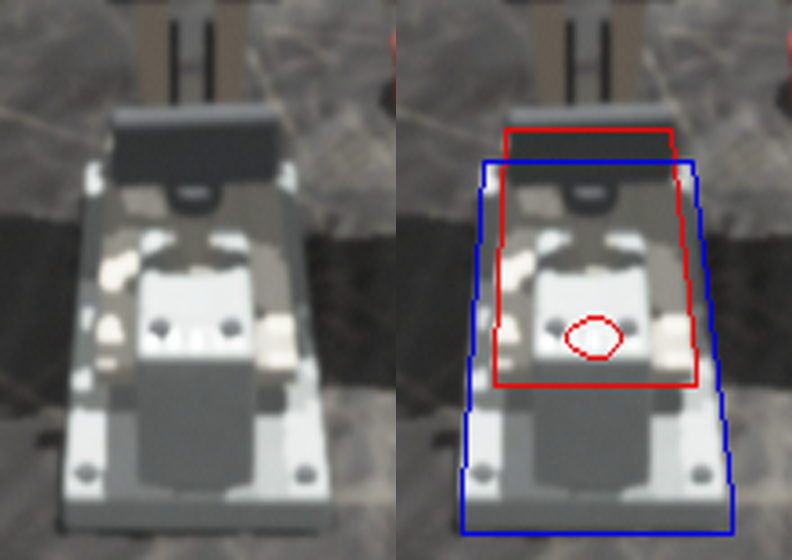

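The plate is under the screw and within about 1 mm of the stand-relative prediction. Its leading edge is at crop (95–298, 382), against a predicted 99–301, and the stand shows the same offset. Lowering now.

Request:
move_arm(slide=[[0, 0, 0.05], [0, 0, 0.05], [0, 0, 0.05], [0, 0, 0.05], [0, 0, 0], [0, 0, 0]], angular=[[0, 0, 0], [0, 0, 0], [0, 0, 0], [0, 0, 0], [0, 0, 0], [0, 0, 0]])

```text
time_s: 10.9
tcp_pos: [0.5304, 0.1209, 0.0553]
tcp_rot: [0.73, 0.683, -0.0, -0.0]
wrist_force: [0.1, 0.5, -1.7]
width: 0.0114
grip_force: 55.0
```

Request:
move_arm(slide=[[0, 0, 0.04], [0, 0, 0.04], [0, 0, 0.04], [0, 0, 0], [0, 0, 0]], angular=[[0, 0, 0], [0, 0, 0], [0, 0, 0], [0, 0, 0], [0, 0, 0]])

```text
time_s: 11.4
tcp_pos: [0.5304, 0.1209, 0.0518]
tcp_rot: [0.73, 0.683, -0.0, -0.0]
wrist_force: [-0.6, -0.1, -1.8]
width: 0.0117
grip_force: 55.0
```

Request:
move_arm(slide=[[0, 0, 0.03], [0, 0, 0.03], [0, 0, 0.03], [0, 0, 0], [0, 0, 0]], angular=[[0, 0, 0], [0, 0, 0], [0, 0, 0], [0, 0, 0], [0, 0, 0]])

```text
time_s: 11.9
tcp_pos: [0.5306, 0.1209, 0.0499]
tcp_rot: [0.73, 0.683, -0.0, -0.0]
wrist_force: [-2.9, -0.2, 4.7]
width: 0.0115
grip_force: 55.0
```

Seated: the force stayed flat until z = 0.050, then showed contact. Releasing, rising, and looking at the wing.

Request:
move_arm(slide=[[0, 0, 0], [0, 0, 0], [0, 0, 0], [0, 0, 0], [0, 0, 0], [0, 0, 0]], angular=[[0, 0, 0], [0, 0, 0], [0, 0, 0], [0, 0, 0], [0, 0, 0], [0, 0, 0]], hand=0.5)

```text
time_s: 12.5
tcp_pos: [0.5305, 0.1209, 0.0491]
tcp_rot: [0.73, 0.683, 0.0, -0.0]
wrist_force: [-0.4, -0.3, -0.2]
width: 0.0462
grip_force: 0.0
```

Request:
move_arm(slide=[[0, 0, -0.2], [0, 0, -0.5], [0, 0, -0.8], [0, 0, -1], [0, 0, -1], [0, 0, -1], [-1, 0, -0.5], [-1, 0, 0], [-1, 0, 0], [-1, 0, 0], [-1, 0, 0], [0, 0, 0]], angular=[[0, 0, 0], [0, 0, 0], [0, 0, 0], [0, 0, 0], [0, 0, 0], [0, 0, 0], [0, 0, 0], [0, 0, 0], [0, 0, 0], [0, 0, 0], [0, 0, 0], [0, 0, 0]])

```text
time_s: 13.7
tcp_pos: [0.5207, -0.0317, 0.2007]
tcp_rot: [0.732, 0.682, 0.0, 0.001]
wrist_force: [0.9, 0.0, 0.3]
width: 0.0457
grip_force: 0.0
```

```bash
python3 - <<'E'
from g import *
s=get_state(); print(s["tcp_pos"],s["qpos"].round(3))
v=get_image("side"); u=get_image("top"); cv2.imwrite("pics/top3.png",u); cv2.imwrite("pics/side3.png",v)
for t in("wing",):
  for n in("top","side"):
    for d in trace(t,n)[:1]:
        m=d["mask"]; pts=np.argwhere(m)[:,::-1].astype(np.float32); r=cv2.minAreaRect(pts)
        print(n,d["p"],d["pixel"],m.sum(),np.round(cv2.boxPoints(r),1).tolist()); np.save(f"wing_{n}.npy",m)
print("axis top px at z .1,.128", proj(place([[0,45,100],[0,45,128]],*ST),"top"), "side",proj(place([[0,45,100],[0,45,128]],*ST),"side"))
f=lambda i,s:cv2.resize(i,s,interpolation=cv2.INTER_CUBIC)
cv2.imwrite("pics/w.png",np.hstack([f(u[220:290,185:285],(460,460)),f(v[300:400,300:390],(330,460))]))
E
```

```text
[ 0.52067042 -0.03167993  0.20067275] [-2.920e-01  4.600e-02  1.785e+00 -1.000e-03  1.309e+00 -2.210e-01]
top 0.56 [208.7, 245.5] 198 [[204.0, 233.0], [213.0, 233.0], [213.0, 259.0], [204.0, 259.0]]
side 0.7 [341.1, 317.3] 1126 [[319.0, 306.0], [366.0, 306.0], [366.0, 344.0], [319.0, 344.0]]
axis top px at z .1,.128 [[209.33993687 247.71623586]
 [206.87471768 246.20342614]] side [[344.50445898 325.51724576]
 [344.46636641 307.92686301]]
```

View pics/w.png

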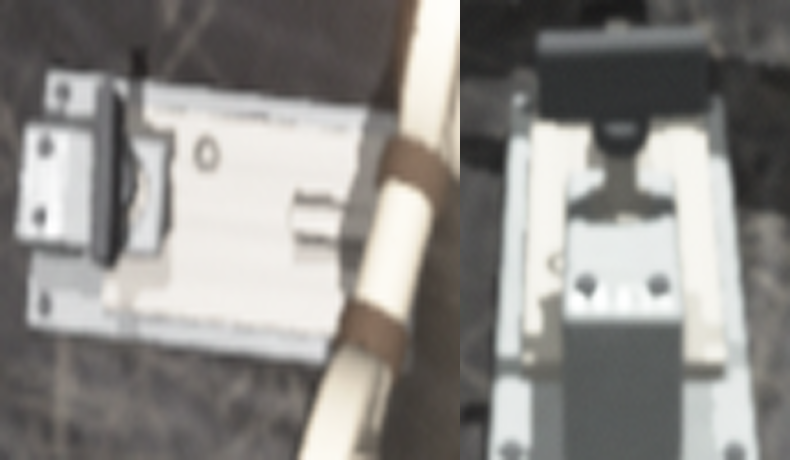

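The plate lies flat, with dowel_b showing in its hole at crop (207,153) and the fin at (315,215). The wing runs almost along world x, at crop (107,80)–(108,262). Next I'll measure its angle and height.

```bash
python3 - <<'E'
from g import *
from scipy.optimize import least_squares
u=cv2.cvtColor(cv2.imread("pics/top3.png"),6).astype(float); v=cv2.cvtColor(cv2.imread("pics/side3.png"),6).astype(float)
print(u[234:262:3,200:216].astype(int)); print(v[300:332,330].astype(int),v[300:332,355].astype(int)); print(v[318,314:374].astype(int))
# side: outline edges
def edge(a,thr):  # first subpixel crossing below thr
    i=np.where((a[:-1]>=thr)&(a[1:]<thr))[0]; return [j+(a[j]-thr)/(a[j]-a[j+1]) for j in i]
for th in (75,):
    print([ [round(300+e,1) for e in edge(v[300:332,c],th)] for c in range(324,362,6)])
    print("rise",[ [round(300+31-e,1) for e in edge(v[300:332,c][::-1],th)] for c in range(324,362,6)])
E
```

```text
[[177 213 215 215 212 176 127 118 114  93  93 136 141 114 109 123]
 [169 170 170 168 165 139 115 116 111  80  49  58 101 127 130 139]
 [204 197 190 183 163 125 109 119 112  78  47  59  90 126 141 138]
 [221 217 218 217 195 145 114 118 110  78  48  57  74  90 147 201]
 [220 217 215 213 183 132 116 121 109  74  49  77 106 100 116 178]
 [218 218 217 215 180 127 116 118 106  69  49  90 114  96 138 208]
 [217 218 217 215 178 126 117 116  98  65  48  64  91 162 197 198]
 [217 218 217 212 174 122 118 116  86  56  49  66  94 169 208 220]
 [113 108 115 141 135 113 114 109  79  51  68 119 154 170 174 174]
 [185 182 181 181 182 180 175 170 172 177 194 206 208 208 206 208]]
[ 42  44  42  42  41  47  72 109 124 120 102  78  60  52  49  48  49  49
  49  50  51  49  50  50  53  64  98 163 219 238 241 242] [ 94  91  86  81  81  95 117 128 123 105  82  63  51  50  49  50  49  51
  51  50  51  50  49  49  57  82 116 147 189 227 240 242]
[85 88 87 88 90 91 88 70 54 50 48 49 50 49 49 49 49 49 50 49 49 50 49 50
 49 49 51 50 49 48 49 50 49 49 49 48 49 49 49 49 50 51 51 48 48 49 50 49
 50 51 51 53 49 46 40 41 44 50 53 57]
[[np.float64(311.4)], [np.float64(311.2)], [np.float64(311.0)], [np.float64(310.7), np.float64(329.2)], [np.float64(310.6)], [np.float64(310.4)], [np.float64(300.0), np.float64(310.2)]]
rise [[np.float64(325.1), np.float64(306.0)], [np.float64(325.3), np.float64(306.1)], [np.float64(326.7), np.float64(305.9)], [np.float64(326.1), np.float64(303.8)], [np.float64(305.1)], [np.float64(324.7)], [np.float64(324.4), np.float64(304.3)]]
```

```bash
python3 - <<'E'
from g import *
from scipy.optimize import least_squares
ax=place([0,45,0],*ST)[0]; print("axis",ax)
T=[(-1,[209.0,237]),(-1,[208.96,240]),(-1,[208.95,243]),(-1,[208.84,246]),(-1,[208.7,249]),(-1,[208.56,252]),(-1,[208.2,255]),
   (1,[204.6,237]),(1,[204.35,240]),(1,[204.9,243]),(1,[204.6,246]),(1,[204.57,249]),(1,[204.5,252]),(1,[204.46,255])]
S=[(1,[324,311.1]),(1,[330,310.9]),(1,[336,310.7]),(1,[342,310.4]),(1,[348,310.3]),(1,[354,310.1]),(1,[360,309.9])]
def resid(p,wS=1):
    a,zt,cx,cy=p; n=np.array([-np.sin(a),np.cos(a)]); r=[]
    for cam,L,w in(("top",T,1),("side",S,wS)):
        for s,px in L:
            P=unproj(px,zt,cam)[0,:2]; r.append(w*((P-[cx,cy])@n-s*.0055)*1000)
    return np.r_[r,(cx-ax[0])*1000,(cy-ax[1])*500]
for w in(0,1):
    o=least_squares(lambda p:resid(p,w),[0,.128,*ax[:2]],x_scale=[.1,.01,.01,.01]); print(w,np.degrees(o.x[0]).round(2),o.x.round(4),o.fun.round(1))
E
```

```text
axis [0.53707111 0.21899508 0.        ]
0 1.19 [0.0208 0.1272 0.5371 0.2197] [ 0.6  0.5  0.4  0.5  0.6  0.8  1.5 -0.3  0.2 -1.3 -0.7 -0.8 -0.8 -0.9
 -0.  -0.  -0.  -0.  -0.  -0.  -0.  -0.   0.3]
1 0.47 [0.0082 0.1277 0.5371 0.2196] [ 0.8  0.7  0.5  0.5  0.6  0.6  1.2  0.   0.3 -1.2 -0.8 -0.9 -1.  -1.2
 -0.4 -0.3 -0.1 -0.2  0.2  0.3  0.5 -0.   0.3]
```

Request:
move_arm(slide=[[0, 0, 0], [0, 0, 0], [0, 0, 0], [0, 0, 0], [0, 0, 0], [0, 0, 0], [0, 0, 0], [0, 0, 0], [0, 0, 0], [0, 0, 0], [0, 0, 0], [0, 0, 0]], angular=[[0, 0, -0.8], [0, 0, -1], [0, 0, -1], [0, 0, -1], [0, 0, -1], [0, 0, -1], [0, 0, -1], [0, 0, -1], [0, 0, -1], [0, 0, -1], [0, 0, -1], [0, 0, -1]])

```text
time_s: 15.1
tcp_pos: [0.5205, -0.0274, 0.1993]
tcp_rot: [0.197, 0.98, 0.0, 0.0]
wrist_force: [0.8, -0.5, -0.6]
width: 0.0457
grip_force: 0.0
```

Request:
move_arm(slide=[[0, 0, 0], [0, 0, 0], [0, 0, 0], [0, 0, 0], [0, 0, 0], [0, 0, 0]], angular=[[0, 0, -1], [0, 0, -1], [0, 0, -1], [0, 0, -0.8], [0, 0, 0], [0, 0, 0]])

```text
time_s: 15.7
tcp_pos: [0.5205, -0.028, 0.1992]
tcp_rot: [0.002, 1.0, 0.0, 0.0]
wrist_force: [0.5, 0.1, -0.7]
width: 0.0457
grip_force: 0.0
```

```bash
python3 - <<'E'
from g import *
a,t=to([.5371,.2194,.119],np.radians(180.9)); print(a.round(2),t.round(2))
E
```

```text
[ 0.   0.  -0.2] [-0.68  8.24  2.67]
```

Request:
move_arm(slide=[[-0.07, 0.5, 0], [-0.07, 1, 0], [-0.07, 1, 0], [-0.07, 1, 0], [-0.07, 1, 0], [-0.07, 1, 0], [-0.08, 1, 0], [-0.08, 1, 0], [-0.1, 0.74, 0], [0, 0, 0], [0, 0, 0]], angular=[[0, 0, -0.2], [0, 0, 0], [0, 0, 0], [0, 0, 0], [0, 0, 0], [0, 0, 0], [0, 0, 0], [0, 0, 0], [0, 0, 0], [0, 0, 0], [0, 0, 0]])

```text
time_s: 16.8
tcp_pos: [0.5366, 0.2193, 0.1989]
tcp_rot: [-0.009, 1.0, -0.0, -0.0]
wrist_force: [-0.1, 0.2, 0.7]
width: 0.0463
grip_force: 0.0
```

```bash
python3 - <<'E'
from g import *
a,t=to([.5371,.2194,.119],np.radians(180.9)); print(a.round(2),t.round(2),get_state()["qpos"].round(2))
im=get_image("side"); cv2.imwrite("pics/w2.png",cv2.resize(im[190:360,260:430],(680,600),interpolation=cv2.INTER_CUBIC))
E
```

```text
[-0.   -0.    0.02] [-0.02  0.    2.66] [ 0.18  0.2   1.62 -0.    1.32 -1.41]
```

Request:
move_arm(slide=[[0, 0, 0.4], [0, 0, 0.5], [0, 0, 0.5], [0, 0, 0.5], [0, 0, 0.4], [0, 0, 0.25], [0, 0, 0.1], [0, 0, 0]], angular=[[0, 0, 0], [0, 0, 0], [0, 0, 0], [0, 0, 0], [0, 0, 0], [0, 0, 0], [0, 0, 0], [0, 0, 0]])

```text
time_s: 17.65
tcp_pos: [0.5369, 0.2187, 0.1193]
tcp_rot: [-0.008, 1.0, -0.0, -0.0]
wrist_force: [-0.4, -0.6, -0.0]
width: 0.0462
grip_force: 0.0
```

Request:
move_arm(slide=[[0, 0, 0], [0, 0, 0], [0, 0, 0], [0, 0, 0], [0, 0, 0], [0, 0, 0], [0, 0, 0], [0, 0, 0]], angular=[[0, 0, 0], [0, 0, 0], [0, 0, 0], [0, 0, 0], [0, 0, 0], [0, 0, 0], [0, 0, 0], [0, 0, 0]], hand=0, newtons=15)

```text
time_s: 18.45
tcp_pos: [0.5379, 0.2205, 0.1212]
tcp_rot: [-0.008, 1.0, 0.002, 0.001]
wrist_force: [-0.2, 7.1, 5.4]
width: 0.0106
grip_force: 16.3
```

```bash
cat > st.py <<'E'
from workcell import *
import numpy as np
A=[]
for i in range(4):
    s=get_state(); A.append(np.r_[s["wrist_force"],s["wrist_torque"],s["joint_torque"][5],s["tcp_pos"]]); get_image("side")
A=np.array(A); q=s["tcp_rot"]
print("F",A[:,:3].mean(0).round(2),"T",A[:,3:6].mean(0).round(3),"sd",A[:,5].std().round(3),"j6",A[:,6].mean().round(3),"pos",A[:,7:].mean(0).round(4),"phi",np.degrees(2*np.arctan2(q[1],q[0])).round(2),s["qpos"][5].round(3),s["time_s"],s["width"],s["grip_force"])
E
python3 st.py
```

```text
F [-0.27  6.81  4.96] T [ 1.095 -0.01  -0.085] sd 0.015 j6 -0.088 pos [0.5378 0.2206 0.1212] phi 180.96 -1.409 18.6 0.010909957342187493 16.31948037771508
```

Request:
move_arm(slide=[[0, 0.025, -0.03], [0, 0.025, -0.03], [0, 0, 0], [0, 0, 0]], angular=[[0, 0, 0], [0, 0, 0], [0, 0, 0], [0, 0, 0]])

```text
time_s: 19.05
tcp_pos: [0.5377, 0.2207, 0.1214]
tcp_rot: [-0.008, 1.0, 0.001, 0.001]
wrist_force: [3.2, 4.3, -3.4]
width: 0.0109
grip_force: 16.3
```

```bash
python3 st.py
```

```text
F [ 3.85  4.16 -3.34] T [ 0.778 -0.886 -0.016] sd 0.017 j6 -0.017 pos [0.5377 0.2207 0.1213] phi 180.95 -1.407 19.2 0.011101704527861052 16.299629299901426
```

Request:
move_arm(slide=[[-0.02, 0.03, 0.012], [-0.02, 0.03, 0.012], [0, 0, 0], [0, 0, 0]], angular=[[0, 0, 0], [0, 0, 0], [0, 0, 0], [0, 0, 0]])

```text
time_s: 19.65
tcp_pos: [0.538, 0.221, 0.1212]
tcp_rot: [-0.008, 1.0, -0.001, -0.0]
wrist_force: [-2.9, -4.0, 5.7]
width: 0.0111
grip_force: 17.0
```

```bash
python3 st.py
```

```text
F [-2.06 -3.67  5.12] T [-0.398  0.185 -0.041] sd 0.014 j6 -0.041 pos [0.538  0.2209 0.1212] phi 180.96 -1.404 19.8 0.010660747915213228 17.015864672139287
```

Request:
move_arm(slide=[[0.014, -0.028, -0.015], [0, 0, 0], [0, 0, 0.01], [0, 0, 0.015], [0, 0, 0.0167], [0, 0, 0.0167], [0, 0, 0.0083], [0, 0, 0], [0, 0, 0]], angular=[[0, 0, 0], [0, 0, 0], [0, 0, 0.6], [0, 0, 0.9], [0, 0, 1], [0, 0, 1], [0, 0, 0.5], [0, 0, 0], [0, 0, 0]])

```text
time_s: 20.75
tcp_pos: [0.5379, 0.2209, 0.1193]
tcp_rot: [0.199, 0.98, -0.0, 0.0]
wrist_force: [-0.8, -2.5, 2.8]
width: 0.011
grip_force: 16.8
```

```bash
python3 st.py
```

```text
F [-0.56 -2.35  2.94] T [-0.444 -0.205 -0.052] sd 0.039 j6 -0.064 pos [0.5378 0.2209 0.1192] phi 157.0 -0.987 20.9 0.010983408322248579 16.84693006798625
```

Request:
move_arm(slide=[[0, 0, 0.008], [0, 0, 0.0167], [0, 0, 0.0167], [0, 0, 0.0167], [0, 0, 0.0167], [0, 0, 0.0167], [0, 0, 0.0167], [0, 0, 0.0167], [0, 0, 0.0167], [0, 0, 0.0167], [0, 0, 0.0167], [0, 0, 0.0083]], angular=[[0, 0, 0.5], [0, 0, 1], [0, 0, 1], [0, 0, 1], [0, 0, 1], [0, 0, 1], [0, 0, 1], [0, 0, 1], [0, 0, 1], [0, 0, 1], [0, 0, 1], [0, 0, 0.5]])

```text
time_s: 22.15
tcp_pos: [0.5378, 0.2209, 0.1137]
tcp_rot: [0.702, 0.712, -0.0, 0.0]
wrist_force: [0.0, -3.1, 3.4]
width: 0.0109
grip_force: 16.9
```

```bash
python3 st.py
```

```text
F [-0.38 -3.14  3.12] T [-0.679 -0.076 -0.053] sd 0.067 j6 0.054 pos [0.5378 0.2209 0.1138] phi 91.04 0.164 22.3 0.010805938931021886 16.85288772918284
```

Request:
move_arm(slide=[[-0.02, 0, 0], [0, 0, 0.0167], [0, 0, 0.0167], [0, 0, 0.0167], [0, 0, 0.0167], [0, 0, 0.0167], [0, 0, 0.0167], [0, 0, 0.0167], [0, 0, 0.0167], [0, 0, 0.0083], [0, 0, 0], [0, 0, 0]], angular=[[0, 0, 0.5], [0, 0, 1], [0, 0, 1], [0, 0, 1], [0, 0, 1], [0, 0, 1], [0, 0, 1], [0, 0, 1], [0, 0, 1], [0, 0, 0.5], [0, 0, 0], [0, 0, 0]])

```text
time_s: 23.55
tcp_pos: [0.5378, 0.2208, 0.1093]
tcp_rot: [0.948, 0.318, 0.0, -0.0]
wrist_force: [-0.2, -1.8, 2.0]
width: 0.011
grip_force: 16.7
```

```bash
python3 st.py
```

```text
F [ 1.03 -1.03  1.1 ] T [-0.264 -0.169 -0.047] sd 0.013 j6 -0.053 pos [0.5378 0.2208 0.1093] phi 37.02 1.106 23.7 0.010513532340418259 16.687436518259346
```

Request:
move_arm(slide=[[0, 0, 0.0083], [0, 0, 0.0083], [0, 0, 0.0083], [0, 0, 0.0083], [0, 0, 0.0083], [0, 0, 0.0083], [0, 0, 0.0083], [0, 0, 0.0083], [0, 0, 0.0083], [0, 0, 0], [0, 0, 0]], angular=[[0, 0, 0.5], [0, 0, 0.5], [0, 0, 0.5], [0, 0, 0.5], [0, 0, 0.5], [0, 0, 0.5], [0, 0, 0.5], [0, 0, 0.5], [0, 0, 0.5], [0, 0, 0], [0, 0, 0]])

```text
time_s: 24.85
tcp_pos: [0.5377, 0.2208, 0.1071]
tcp_rot: [0.996, 0.088, 0.0, -0.0]
wrist_force: [1.7, 1.5, -0.6]
width: 0.0102
grip_force: 16.6
```

```bash
python3 st.py
```

```text
F [ 1.79  0.34 -0.51] T [ 0.045 -0.245 -0.062] sd 0.037 j6 -0.051 pos [0.5377 0.2208 0.1071] phi 10.0 1.578 25.0 0.010957230997881531 16.606791922822595
```

A light grip will act as a torque limiter: 10 N across 20 mm pads is about 0.2 Nm, or roughly 30 N on the plate. I'll use that for the final approach.

Request:
move_arm(slide=[[0, 0, 0], [0, 0, 0], [0, 0, 0.0042], [0, 0, 0.0042], [0, 0, 0.0042], [0, 0, 0.0042], [0, 0, 0.0042], [0, 0, 0.0042], [0, 0, 0.0042], [0, 0, 0.0042], [0, 0, 0], [0, 0, 0]], angular=[[0, 0, 0], [0, 0, 0], [0, 0, 0.25], [0, 0, 0.25], [0, 0, 0.25], [0, 0, 0.25], [0, 0, 0.25], [0, 0, 0.25], [0, 0, 0.25], [0, 0, 0.25], [0, 0, 0], [0, 0, 0]], newtons=10)

```text
time_s: 26.25
tcp_pos: [0.5377, 0.2207, 0.1061]
tcp_rot: [1.0, -0.018, -0.0, -0.0]
wrist_force: [2.6, 3.5, -3.3]
width: 0.011
grip_force: 11.8
```

```bash
python3 st.py
```

```text
F [ 2.17  4.37 -3.09] T [ 0.775 -0.395 -0.052] sd 0.023 j6 -0.046 pos [0.5377 0.2207 0.1061] phi -2.04 1.788 26.4 0.011133952340939227 11.76285708323121
```

Request:
move_arm(slide=[[-0.01, -0.03, 0.008], [0, 0, 0.0042], [0, 0, 0.0042], [0, 0, 0.0042], [0, 0, 0.0042], [0, 0, 0.0042], [0, 0, 0.0042], [0, 0, 0], [0, 0, 0]], angular=[[0, 0, 0], [0, 0, 0.25], [0, 0, 0.25], [0, 0, 0.25], [0, 0, 0.25], [0, 0, 0.25], [0, 0, 0.25], [0, 0, 0], [0, 0, 0]])

```text
time_s: 27.35
tcp_pos: [0.5377, 0.2209, 0.1053]
tcp_rot: [0.995, -0.096, 0.0, 0.0]
wrist_force: [3.2, -4.2, 1.2]
width: 0.011
grip_force: 11.9
```

```bash
python3 st.py
```

```text
F [ 3.25 -4.54  0.49] T [-0.708 -0.435 -0.066] sd 0.023 j6 -0.065 pos [0.5377 0.2209 0.1053] phi -11.07 1.947 27.5 0.011038698064850434 11.868871715851128
```

Request:
move_arm(slide=[[0.02, 0.015, 0], [0, 0, 0.0042], [0, 0, 0.0042], [0, 0, 0.0042], [0, 0, 0.0042], [0, 0, 0.0042], [0, 0, 0.0042], [0, 0, 0], [0, 0, 0]], angular=[[0, 0, 0], [0, 0, 0.25], [0, 0, 0.25], [0, 0, 0.25], [0, 0, 0.25], [0, 0, 0.25], [0, 0, 0.25], [0, 0, 0], [0, 0, 0]])

```text
time_s: 28.45
tcp_pos: [0.5378, 0.2209, 0.1045]
tcp_rot: [0.985, -0.174, -0.0, 0.0]
wrist_force: [-1.9, -4.3, 5.1]
width: 0.011
grip_force: 12.4
```

```bash
python3 st.py
```

```text
F [-2.07 -3.96  5.07] T [-0.593  0.35  -0.104] sd 0.034 j6 -0.085 pos [0.5378 0.2209 0.1045] phi -20.05 2.103 28.6 0.010967985885303335 12.426887839101255
```

Request:
move_arm(slide=[[-0.006, 0.02, -0.012], [0, 0, 0.0028], [0, 0, 0.0028], [0, 0, 0.0028], [0, 0, 0.0028], [0, 0, 0], [0, 0, 0]], angular=[[0, 0, 0], [0, 0, 0.17], [0, 0, 0.17], [0, 0, 0.17], [0, 0, 0.17], [0, 0, 0], [0, 0, 0]])

```text
time_s: 29.35
tcp_pos: [0.5377, 0.2207, 0.1042]
tcp_rot: [0.978, -0.209, 0.0, -0.0]
wrist_force: [2.9, 3.2, -2.3]
width: 0.0107
grip_force: 11.6
```

```bash
python3 st.py
```

```text
F [ 3.41  2.81 -3.06] T [ 0.518 -0.572 -0.053] sd 0.036 j6 -0.048 pos [0.5377 0.2207 0.1042] phi -24.13 2.173 29.5 0.010965026476678302 11.503064101561904
```

Request:
move_arm(slide=[[0.005, -0.008, 0.006], [0, 0, 0.0035], [0, 0, 0.0035], [0, 0, 0.0035], [0, 0, 0.0035], [0, 0, 0.0035], [0, 0, 0], [0, 0, 0]], angular=[[0, 0, 0], [0, 0, 0.2], [0, 0, 0.2], [0, 0, 0.2], [0, 0, 0.2], [0, 0, 0.2], [0, 0, 0], [0, 0, 0]])

```text
time_s: 30.35
tcp_pos: [0.5378, 0.2207, 0.1037]
tcp_rot: [0.966, -0.26, -0.0, -0.0]
wrist_force: [1.6, 4.1, -1.5]
width: 0.0112
grip_force: 11.6
```

```bash
python3 st.py
```

```text
F [ 1.44  4.51 -1.48] T [ 0.875 -0.274 -0.06 ] sd 0.024 j6 -0.055 pos [0.5377 0.2207 0.1037] phi -30.12 2.278 30.5 0.010890368382640039 11.643946138210595
```

Request:
move_arm(slide=[[0, -0.012, 0.002], [0, 0, 0.0035], [0, 0, 0.0035], [0, 0, 0.0035], [0, 0, 0.0035], [0, 0, 0.0035], [0, 0, 0], [0, 0, 0]], angular=[[0, 0, 0], [0, 0, 0.2], [0, 0, 0.2], [0, 0, 0.2], [0, 0, 0.2], [0, 0, 0.2], [0, 0, 0], [0, 0, 0]])

```text
time_s: 31.35
tcp_pos: [0.5379, 0.2208, 0.1033]
tcp_rot: [0.951, -0.31, -0.0, 0.0]
wrist_force: [-3.0, 1.5, 4.3]
width: 0.0106
grip_force: 12.2
```

```bash
python3 st.py
```

```text
F [-3.44  1.72  5.09] T [0.423 0.598 0.047] sd 0.022 j6 0.047 pos [0.5379 0.2208 0.1033] phi -36.12 2.383 31.5 0.011214055887555736 12.210739119909704
```

Request:
move_arm(slide=[[0, 0, -0.012], [0, 0, 0.0035], [0, 0, 0.0035], [0, 0, 0.0035], [0, 0, 0.0035], [0, 0, 0], [0, 0, 0]], angular=[[0, 0, 0], [0, 0, 0.2], [0, 0, 0.2], [0, 0, 0.2], [0, 0, 0.2], [0, 0, 0], [0, 0, 0]])

```text
time_s: 32.25
tcp_pos: [0.538, 0.2207, 0.1033]
tcp_rot: [0.937, -0.35, 0.0, 0.0]
wrist_force: [-3.5, 0.8, 6.0]
width: 0.0116
grip_force: 12.5
```

```bash
python3 st.py
```

```text
F [-3.33  0.71  5.6 ] T [0.269 0.618 0.259] sd 0.023 j6 0.263 pos [0.538  0.2207 0.1033] phi -40.95 2.468 32.4 0.01169891195661558 12.482293490320444
```

Bottomed: z stopped at 0.1033 and the torque jumped to about 0.26 Nm, so roughly 40–65 N on the plate, which is firm but not forced. Backing off about 93° with the matching rise.

Request:
move_arm(slide=[[0, 0, -0.012], [0, 0, -0.0167], [0, 0, -0.0167], [0, 0, -0.0167], [0, 0, -0.0167], [0, 0, -0.0167], [0, 0, -0.0167], [0, 0, -0.0167], [0, 0, 0], [0, 0, 0]], angular=[[0, 0, -0.5], [0, 0, -1], [0, 0, -1], [0, 0, -1], [0, 0, -1], [0, 0, -1], [0, 0, -1], [0, 0, -1], [0, 0, 0], [0, 0, 0]])

```text
time_s: 33.45
tcp_pos: [0.5379, 0.2208, 0.1065]
tcp_rot: [0.999, 0.034, -0.0, 0.0]
wrist_force: [-1.3, 1.4, 1.4]
width: 0.011
grip_force: 11.8
```

```bash
python3 st.py
```

```text
F [-1.21  1.74  0.58] T [0.343 0.151 0.044] sd 0.024 j6 0.026 pos [0.5379 0.2208 0.1066] phi 3.99 1.683 33.6 0.010887500273711328 11.641864464618266
```

Request:
move_arm(slide=[[0, 0, -0.0083], [0, 0, -0.0167], [0, 0, -0.0167], [0, 0, -0.0167], [0, 0, -0.0167], [0, 0, -0.0167], [0, 0, -0.0167], [0, 0, -0.0167], [0, 0, -0.0083], [0, 0, 0], [0, 0, 0]], angular=[[0, 0, -0.5], [0, 0, -1], [0, 0, -1], [0, 0, -1], [0, 0, -1], [0, 0, -1], [0, 0, -1], [0, 0, -1], [0, 0, -0.5], [0, 0, 0], [0, 0, 0]])

```text
time_s: 34.75
tcp_pos: [0.5379, 0.2208, 0.1106]
tcp_rot: [0.899, 0.438, -0.0, -0.0]
wrist_force: [-0.3, 1.3, -2.4]
width: 0.0109
grip_force: 11.7
```

```bash
python3 st.py
```

```text
F [-0.43  1.86 -2.39] T [ 0.323 -0.025  0.016] sd 0.034 j6 0.051 pos [0.5379 0.2208 0.1106] phi 52.03 0.845 34.9 0.010751636042737822 11.557099730707705
```

Request:
move_arm(slide=[[0, 0, 0], [0, 0, 0], [0, 0, 0], [0, 0, 0], [0, 0, 0], [0, 0, 0]], angular=[[0, 0, 0], [0, 0, 0], [0, 0, 0], [0, 0, 0], [0, 0, 0], [0, 0, 0]], hand=0.5)

```text
time_s: 35.55
tcp_pos: [0.5381, 0.2208, 0.111]
tcp_rot: [0.898, 0.439, 0.0, 0.0]
wrist_force: [0.5, -0.5, -0.3]
width: 0.0462
grip_force: 0.0
```

Request:
move_arm(slide=[[0, 0, -0.3], [0, 0, -0.7], [0, 0, -1], [0, 0, -1], [0, 0, -0.8], [0, 0, 0], [0, -0.8, 0], [0, -1, 0], [0, -1, 0], [0, -1, 0], [0, 0, 0], [0, 0, 0]], angular=[[0, 0, 0], [0, 0, 0], [0, 0, 0], [0, 0, 0], [0, 0, 0], [0, 0, 0], [0, 0, 0], [0, 0, 0], [0, 0, 0], [0, 0, 0], [0, 0, 0], [0, 0, 0]])

```text
time_s: 36.75
tcp_pos: [0.4476, 0.2909, 0.2242]
tcp_rot: [0.898, 0.44, -0.0, 0.0]
wrist_force: [-0.1, 0.2, -0.3]
width: 0.046
grip_force: 0.0
```

```bash
python3 - <<'E'
from g import *
v=get_image("side"); u=get_image("top"); print(get_state()["tcp_pos"])
f=lambda i,s:cv2.resize(i,s,interpolation=cv2.INTER_CUBIC)
cv2.imwrite("pics/end.png",np.hstack([f(u[150:340,170:480],(490,300)),f(v[280:410,290:400],(300,300))]))
E
```

```text
[0.44851066 0.29037319 0.22451294]
```

View pics/end.png

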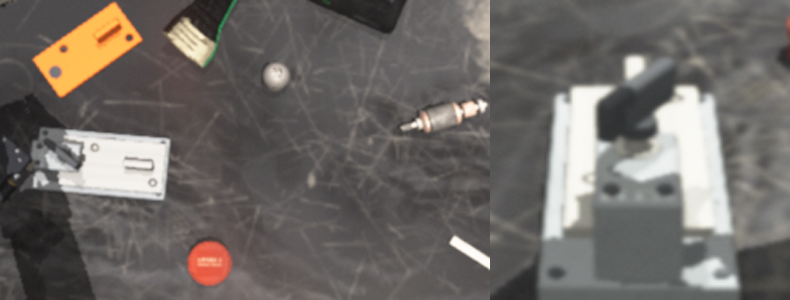

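The plate is seated with both dowels showing at crop (95,147) and (152,183). The wing is turned back at (65,153), the bystanders are unmoved, and the gripper is clear. Handing in.

```bash
python3 -c "
from workcell import *
print(sign_off())"
```

```text
the job is handed in; nothing more can be done
None
```

The plate is seated flat over both dowels with its plain end under the screw. The thumbscrew bottomed at an estimated 40–65 N, then was backed off about a quarter turn (roughly 7.3 mm clear), and the job was handed in at about 37 s; the sign-off returned no verdict.

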